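# Sort the packing line's star wheels after wash-down

## Robot

A 6-joint arm with a two-finger parallel gripper is mounted at the origin on the work surface. World frame = base frame: x ahead of the robot, y to its left, z up, the work surface at z = 0. Lengths are in mm, angles in rad, forces in N, time in s.
With the tool pointing down it reaches from about 300 to 775 mm from the base axis. Payload 14.6 kg.
Tool frame: the origin (TCP) lies on the centre line of the jaws, within the pads' length; the fingertips stand 11 mm ahead of it and the grasp point (between the pads) lies 8 mm behind it; x points along the fingers, y is the direction in which the jaws open and shut, and the axes are right-handed (so a half turn about x gives the same grasp; the last joint's range is limited). The gripper opens to 94 mm and grips with 3 to 60 N. Pads are 16 mm wide; open, the fingers measure 119 mm over their backs; the gripper's body (75 mm by 177 mm) begins 78 mm behind the grasp point.
Start: joints at [1.053, 0.3, 1.521, -0, 1.321, -0.067], TCP at [239.623, 495.046, 216.446] pointing down, gripper open.
Joint ranges: [-3.03, 3.03], [-0.79, 2.21], [0.23, 2.52], [-1.04, 4.18], [0, 3.07], [-2.55, 2.55]. Speed limits (rad/s): [2.22, 2.22, 2.57, 3.14, 3.14, 3.14].

## Interface

Orientations are given as [roll, pitch, yaw] about the fixed x, y, z axes, in that order (R = Rz(yaw) Ry(pitch) Rx(roll)).
In Python, from cell import manip gives the robot as it stands.
- The arm moves only by the shell command python3 -m handwheel 'ROWS' [OPENING] [FORCE]. ROWS is JSON, a list of rows, each a list of 2 entries, a list of its own where there are three numbers: the shift along the tool's x, y, z in mm, then the turn about the tool's x in rad. In form: [[[x, y, z], spin], ...]. A call has exactly 10 rows; each row shifts and turns the commanded pose from where the row before left it, along the tool's axes as they then stand; what a row does not reach is not made up. A row lasts 1/8 s, in which the tool goes at most 62.5 mm and 10.7 degrees, less where a joint would pass 70% of its speed; a pose out of reach is approached as far as the arm can. A call with a gripper value outside its range is refused whole. OPENING is the closure in counts, from 0 (fully open) to 255 (shut), set as the call begins (- or left out, the last holds). The fingers move at their own pace and stop on an object; FORCE is the grip in N (left out, the last holds). Time passes only in rows, so rows that do not move let the fingers close, or fill a call up. It gives the time, the measured TCP pose, the force and the opening at its end, in the units of the state.
- manip.read_state(): the state, without advancing time (a new reading comes with each control period).
- manip.camera(name): name is "scene" or "top"; returns a dict with "pixels" (480x640x3 uint8, red, green, blue), "z_map" (480x640 float32, mm along the optical axis (not along the pixel's ray), 0 where there is no reading), "mtx" (3x3 intrinsics, pixels), "k1" (the pictures are not rectified: a ray, as slopes to the right and down, at radius r is drawn at 1 + k1 r^2 times it, then the intrinsics apply), "xyz" and "orientation" of the camera in the world. Camera axes: x right, y up, looking along -z (the intrinsics and any distortion apply to the point x, -y, -z); pixel columns grow to the right and rows downward; lengths in mm; the calibration is good to about 2 mm. A picture is of the moment at which its call begins.
- manip.sign_off(): hands the job in, once; it reports no verdict.
Trained networks look in the newest picture that a camera, given by its name, has taken for a name from the list of things; names that differ only in an ending like _2 or _b are one class to them, and where a whole thing is asked for, a point or a joint stands for the part that bears it (a point fixed in the world has none). Each returns a list of dicts, best first, with "confidence" (0 to 1); they miss things now and then, are a little off and sometimes report something else, mostly with a low value. They report only what shows in the picture. A call takes as long as a camera call.
- manip.cut_out(target, camera): "region" (480x640 bool, what is visible of it) and "centre" ([column, row] in pixels, amid what is visible of it).
The state is a dict: "clock": time; "joints": joint angles; "qd": joint speeds; "effort": joint torques, N m; "eef_pos": TCP position; "eef_rot": TCP orientation; "wrist_force": force on the tool from outside, world axes, zero at the start; "moment": the same for the moment, N m; "finger_gap": finger opening in mm.
Only numpy, scipy, OpenCV 4.12 (cv2) and the standard library are available. Lean on these libraries where they do the work, as an engineer would, in place of code of your own. Each camera call takes 0.05 s, during which the arm holds its last target. There are 200 camera calls.

## Task

First set the white carrier plate down over the two locating pins of the steel bed, so that it lies flat and fully home. Then give every star wheel a light push with the fingertips (never more than 15 N: the lobes are brittle) to turn it on its axle: stand the units whose wheels run on freely upright on the plate, and put those whose wheels bind and stop at once into the orange bin. Leave the tub, the jar and the spatula where they are.

Things in the scene. Friction and masses are not known exactly. Their poses are not given: they have to be found in the camera images.
- station: fixed dark steel bed, 180 x 180 x 5 mm, on the bench; origin at the centre of its underside. Two steel locating pins stand on it 75 mm either way along its x axis: 10 mm in diameter for 13 mm above the bed, then a taper to 4.4 mm at the tip, 20 mm above the bed. The plate goes here
- pin_a (a point): foot of the pin at +75 mm, on its axis, level with the bed's top face
- pin_b (a point): foot of the pin at -75 mm, likewise
- plate: loose white carrier plate, 190 x 190 x 8 mm, 0.4 kg, flat on the bench at first; origin at the centre of its underside. Two 13 mm round through holes 75 mm either way along x; either fits either pin. In its middle a steel T-handle: web 50 mm along x, 12 mm thick along y, 8 to 50 mm above the underside, then a cap 50 x 28 mm up to 60 mm. Seated, it lies on the bed
- hole_a (a point): centre of the hole at +75 mm, on the underside
- hole_b (a point): centre of the hole at -75 mm, on the underside
- bin: fixed orange open-topped reject bin, outside 240 (x) x 140 (y) x 60 mm high, 5 mm walls and floor; origin at the centre of its underside
- unit_A: one of up to six star-wheel units, alike to look at, some absent: loose steel foot 60 x 60 x 12 mm with an upright axle and a level blue wheel; 0.5 kg, standing on the bench; origin at the centre of the foot's underside, z up the axle. Pick it up by the round steel neck above the wheel, 14 mm in diameter, 36 to 74 mm above the underside; a black knob 26 mm in diameter tops it, up to 84 mm
- wheel_A (a joint): turn of unit_A's wheel, rad, counter-clockwise from above, no stops, 0 at the start. Wheel 20 to 36 mm above the underside: 32 mm hub, three 16 mm wide round-ended lobes reaching 42 mm from the axle; at 0 the lobe with a white dot points along the unit's x. A free wheel, pushed, runs on for seconds; a binding one turns only while pushed (1 to 2 N at the lobe), then stops dead
- unit_B: one of up to six star-wheel units, alike to look at, some absent: loose steel foot 60 x 60 x 12 mm with an upright axle and a level blue wheel; 0.5 kg, standing on the bench; origin at the centre of the foot's underside, z up the axle. Pick it up by the round steel neck above the wheel, 14 mm in diameter, 36 to 74 mm above the underside; a black knob 26 mm in diameter tops it, up to 84 mm
- wheel_B (a joint): turn of unit_B's wheel, rad, counter-clockwise from above, no stops, 0 at the start. Wheel 20 to 36 mm above the underside: 32 mm hub, three 16 mm wide round-ended lobes reaching 42 mm from the axle; at 0 the lobe with a white dot points along the unit's x. A free wheel, pushed, runs on for seconds; a binding one turns only while pushed (1 to 2 N at the lobe), then stops dead
- unit_C: one of up to six star-wheel units, alike to look at, some absent: loose steel foot 60 x 60 x 12 mm with an upright axle and a level blue wheel; 0.5 kg, standing on the bench; origin at the centre of the foot's underside, z up the axle. Pick it up by the round steel neck above the wheel, 14 mm in diameter, 36 to 74 mm above the underside; a black knob 26 mm in diameter tops it, up to 84 mm
- wheel_C (a joint): turn of unit_C's wheel, rad, counter-clockwise from above, no stops, 0 at the start. Wheel 20 to 36 mm above the underside: 32 mm hub, three 16 mm wide round-ended lobes reaching 42 mm from the axle; at 0 the lobe with a white dot points along the unit's x. A free wheel, pushed, runs on for seconds; a binding one turns only while pushed (1 to 2 N at the lobe), then stops dead
- unit_D: one of up to six star-wheel units, alike to look at, some absent: loose steel foot 60 x 60 x 12 mm with an upright axle and a level blue wheel; 0.5 kg, standing on the bench; origin at the centre of the foot's underside, z up the axle. Pick it up by the round steel neck above the wheel, 14 mm in diameter, 36 to 74 mm above the underside; a black knob 26 mm in diameter tops it, up to 84 mm
- wheel_D (a joint): turn of unit_D's wheel, rad, counter-clockwise from above, no stops, 0 at the start. Wheel 20 to 36 mm above the underside: 32 mm hub, three 16 mm wide round-ended lobes reaching 42 mm from the axle; at 0 the lobe with a white dot points along the unit's x. A free wheel, pushed, runs on for seconds; a binding one turns only while pushed (1 to 2 N at the lobe), then stops dead
- unit_E: one of up to six star-wheel units, alike to look at, some absent: loose steel foot 60 x 60 x 12 mm with an upright axle and a level blue wheel; 0.5 kg, standing on the bench; origin at the centre of the foot's underside, z up the axle. Pick it up by the round steel neck above the wheel, 14 mm in diameter, 36 to 74 mm above the underside; a black knob 26 mm in diameter tops it, up to 84 mm
- wheel_E (a joint): turn of unit_E's wheel, rad, counter-clockwise from above, no stops, 0 at the start. Wheel 20 to 36 mm above the underside: 32 mm hub, three 16 mm wide round-ended lobes reaching 42 mm from the axle; at 0 the lobe with a white dot points along the unit's x. A free wheel, pushed, runs on for seconds; a binding one turns only while pushed (1 to 2 N at the lobe), then stops dead
- unit_F: one of up to six star-wheel units, alike to look at, some absent: loose steel foot 60 x 60 x 12 mm with an upright axle and a level blue wheel; 0.5 kg, standing on the bench; origin at the centre of the foot's underside, z up the axle. Pick it up by the round steel neck above the wheel, 14 mm in diameter, 36 to 74 mm above the underside; a black knob 26 mm in diameter tops it, up to 84 mm
- wheel_F (a joint): turn of unit_F's wheel, rad, counter-clockwise from above, no stops, 0 at the start. Wheel 20 to 36 mm above the underside: 32 mm hub, three 16 mm wide round-ended lobes reaching 42 mm from the axle; at 0 the lobe with a white dot points along the unit's x. A free wheel, pushed, runs on for seconds; a binding one turns only while pushed (1 to 2 N at the lobe), then stops dead
- tub: bystander: loose white plastic tub, 120 mm across, 110 mm high, origin under its centre
- jar: bystander: loose amber jar, 66 mm across, 100 mm high, origin under its centre
- spatula: bystander: loose spatula lying on the far side of the bench

How it is judged (in metres and radians):
On the way, in this order (a step that is already met when the one before it is completed fails the run):
1. the carrier plate lies flat and fully home over both pins (((horizontal distance between hole_a and pin_a below 0.004 m and horizontal distance between hole_b and pin_b below 0.004 m and z of plate in the frame of station below 0.0075 m and angle between plate's own z axis and vertical below 0.03 rad) or (horizontal distance between hole_a and pin_b below 0.004 m and horizontal distance between hole_b and pin_a below 0.004 m and z of plate in the frame of station below 0.0075 m and angle between plate's own z axis and vertical below 0.03 rad))), for 0.2 s.
2. every wheel present has been turned at least 0.35 rad on its axle ((value of joint wheel_A above 0.35 rad or value of joint wheel_A below -0.35 rad) and (value of joint wheel_B above 0.35 rad or value of joint wheel_B below -0.35 rad) and (value of joint wheel_C above 0.35 rad or value of joint wheel_C below -0.35 rad) and (value of joint wheel_D above 0.35 rad or value of joint wheel_D below -0.35 rad) and (value of joint wheel_E above 0.35 rad or value of joint wheel_E below -0.35 rad) and (value of joint wheel_F above 0.35 rad or value of joint wheel_F below -0.35 rad)), for 0.1 s.
At the end, for the whole second after the job is handed in: Plate home on the bed: holes within 4 mm of the pins, within 2.5 mm of the bed, level. Free-wheeled units upright (0.1 rad), feet on the plate, axles at least 15 mm inside its edge; binding ones in the bin; all at rest (((horizontal distance between hole_a and pin_a below 0.004 m and horizontal distance between hole_b and pin_b below 0.004 m and z of plate in the frame of station below 0.0075 m and angle between plate's own z axis and vertical below 0.03 rad) or (horizontal distance between hole_a and pin_b below 0.004 m and horizontal distance between hole_b and pin_a below 0.004 m and z of plate in the frame of station below 0.0075 m and angle between plate's own z axis and vertical below 0.03 rad)) and x of unit_A in the frame of plate between -0.08 and 0.08 m and y of unit_A in the frame of plate between -0.08 and 0.08 m and z of unit_A in the frame of plate between 0.004 and 0.013 m and angle between each of unit_A, unit_C, unit_D, unit_F's own z axis and vertical below 0.1 rad and linear speed of each of unit_A, unit_B, unit_C, unit_D, unit_E, unit_F below 0.03 m/s and x of unit_B in the frame of bin between -0.115 and 0.115 m and y of unit_B in the frame of bin between -0.065 and 0.065 m and z of each of unit_B, unit_E in the frame of bin below 0.08 m and x of unit_C in the frame of plate between -0.08 and 0.08 m and y of unit_C in the frame of plate between -0.08 and 0.08 m and z of unit_C in the frame of plate between 0.004 and 0.013 m and x of unit_D in the frame of plate between -0.08 and 0.08 m and y of unit_D in the frame of plate between -0.08 and 0.08 m and z of unit_D in the frame of plate between 0.004 and 0.013 m and x of unit_E in the frame of bin between -0.115 and 0.115 m and y of unit_E in the frame of bin between -0.065 and 0.065 m and x of unit_F in the frame of plate between -0.08 and 0.08 m and y of unit_F in the frame of plate between -0.08 and 0.08 m and z of unit_F in the frame of plate between 0.004 and 0.013 m); the robot touches nothing.
It fails at once if a wheel is pressed by the gripper with more than 15 N (contact force between any of wheel_A, wheel_B, wheel_C, wheel_D, wheel_E, wheel_F and the fingers above 15 N).
It fails at once if a bystander is moved more than 30 mm (distance of any of tub, jar, spatula from where it was at the start of the episode above 0.03 m).
Of unit_A, unit_B, unit_C, unit_D, unit_E, unit_F only 4 to 6 are there at a start; the rules pass over those that are not, and their reading is None.
At some moment in a run one of unit_A, unit_B, unit_C, unit_D, unit_E, unit_F may be knocked a few centimetres aside while the robot is not near it.
Once in a run the grip may slacken for a moment while it holds something.
It also fails if it takes over 210 s, if anything falls off the work surface, if the arm or the gripper's body presses on something with over 40 N, if the wrist force passes 120 N, or if a joint passes its speed limit or range.

## Working session

There is one attempt and no reset: what is moved stays moved. The work goes in short steps, Python scripts to look and compute and a shell command to move; the robot and the scene stay as the last step left them, time stands still between calls to the robot, and variables do not carry over. Pictures are saved under pics/ and viewed, about 12 in all and at most 16, crops included, and the job is handed in when it is done.

```bash
ls; mkdir -p pics; cat > h.py <<'E'
import numpy as np, cv2, json
from scipy.spatial.transform import Rotation as R
from cell import manip
def shot(cam,name=None):
    c=manip.camera(cam)
    if name: cv2.imwrite(f'pics/{name}.png',c['pixels'][:,:,::-1])
    return c
def camR(c):
    o=np.array(c['orientation'],float)
    return R.from_euler('xyz',o).as_matrix() if o.shape==(3,) else o
def ray(c,uv):
    K=np.array(c['mtx'],float);uv=np.atleast_2d(np.array(uv,float))
    d=(uv-[K[0,2],K[1,2]])/[K[0,0],K[1,1]]
    s=d.copy()
    for _ in range(20): s=d/(1+c['k1']*(s**2).sum(1,keepdims=True))
    return np.c_[s[:,0],-s[:,1],-np.ones(len(s))]
def world_z(c,uv,z):   # intersect rays with height z
    d=ray(c,uv)@camR(c).T; o=np.array(c['xyz'],float)
    return o+d*((z-o[2])/d[:,2:3])
def cloud(c,mask=None):
    z=c['z_map']; m=z>0
    if mask is not None: m&=mask
    v,u=np.nonzero(m)
    return (ray(c,np.c_[u,v])*z[v,u][:,None])@camR(c).T+np.array(c['xyz'],float), np.c_[u,v]
def proj(c,P):
    p=(np.atleast_2d(P)-np.array(c['xyz']))@camR(c); s=np.c_[p[:,0]/-p[:,2],p[:,1]/p[:,2]]
    s=s*(1+c['k1']*(s**2).sum(1,keepdims=True)); K=np.array(c['mtx'])
    return s*[K[0,0],K[1,1]]+[K[0,2],K[1,2]]
E
python3 - <<'E'
from h import *
for n in ['top','scene']:
    c=shot(n,n+'0'); print(n,c['xyz'],c['orientation'],c['k1'],np.array(c['mtx']).tolist())
    for t in ['station','plate','bin','unit_A','tub','jar','spatula']:
        for d in manip.cut_out(t,n):
            P,_=cloud(c,d['region'])
            if len(P): print(t,round(d['confidence'],2),np.round(d['centre']),d['region'].sum(),np.round(np.median(P,0)),np.round(P.min(0)),np.round(P.max(0)))
print(manip.read_state())
E
```

```text
pics
top [ 433.91564931   37.51547274 1400.56949014] [ 0.09464955 -0.02653149 -1.54091065] -0.0774942767092847 [[498.257205975981, 0.0, 308.42718977092903], [0.0, 498.257205975981, 238.6466804767986], [0.0, 0.0, 1.0]]
station 0.68 [442. 290.] 4012 [ 436. -374.    5.] [ 345. -470.   -5.] [ 529. -284.   32.]
plate 0.39 [228. 222.] 245 [606. 223.  35.] [570. 184.  -2.] [642. 260.  84.]
bin 0.67 [148. 268.] 4949 [470. 446.   6.] [344. 350.  -6.] [593. 529.  69.]
bin 0.65 [363. 286.] 4608 [ 441. -140.    8.] [ 337. -254.   -6.] [548. -38.  68.]
unit_A 0.3 [231. 222.] 209 [607. 225.  35.] [572. 187.   0.] [642. 257.  83.]
tub 0.8 [455. 204.] 1726 [ 674. -411.   40.] [ 609. -494.  -10.] [ 740. -332.  116.]
jar 0.9 [171. 200.] 647 [655. 375.  96.] [628. 352.  -9.] [708. 443. 107.]
spatula 0.9 [279. 161.] 1132 [789.  88.   4.] [ 746. -126.   -7.] [821. 159.  28.]
spatula 0.68 [287. 271.] 475 [473.  66.  32.] [438.  28.  -2.] [506.  96.  91.]
scene [1055.73883102 -244.54290017  857.38503231] [ 0.60443796 -0.01164855  1.0863429 ] -0.0026504980586940655 [[455.3875414057667, 0.0, 320.556322137054
[... 689 characters left out ...]
44. -120.   -4.] [817. 162.  24.]
{'clock': 0.8, 'joints': array([ 1.05341596e+00,  2.99873211e-01,  1.52101604e+00, -1.48557218e-05,
        1.32069691e+00, -6.66274879e-02]), 'qd': array([ 2.19804566e-05,  1.63439812e-03,  8.61011988e-04,  3.12359367e-04,
       -4.36267118e-04,  6.16883004e-04]), 'effort': array([ 5.18256347e-04, -5.31624985e+01, -3.52897954e+01,  7.09238579e-02,
        2.13055091e-02, -1.01796988e-05]), 'eef_pos': array([239.61572558, 495.04257772, 216.45349078]), 'eef_rot': array([ 0.35729745,  1.57078054, -0.09345175]), 'wrist_force': array([-0.06994328, -0.26808414, -0.71418852]), 'moment': array([0.01410055, 0.00391449, 0.01199965]), 'finger_gap': 94.05132919935062}
```

View pics/top0.png

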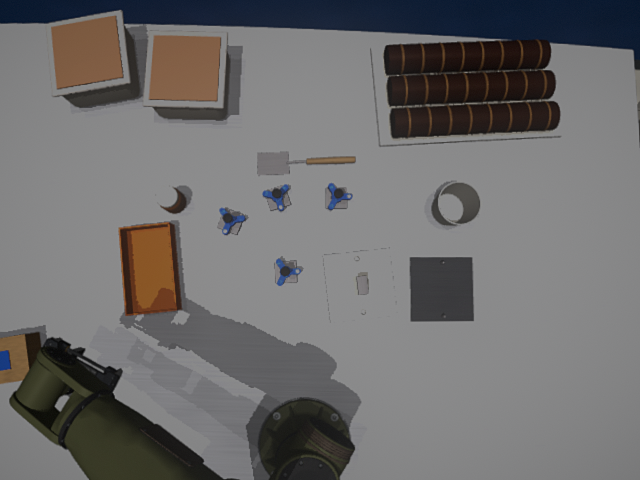

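View pics/scene0.png

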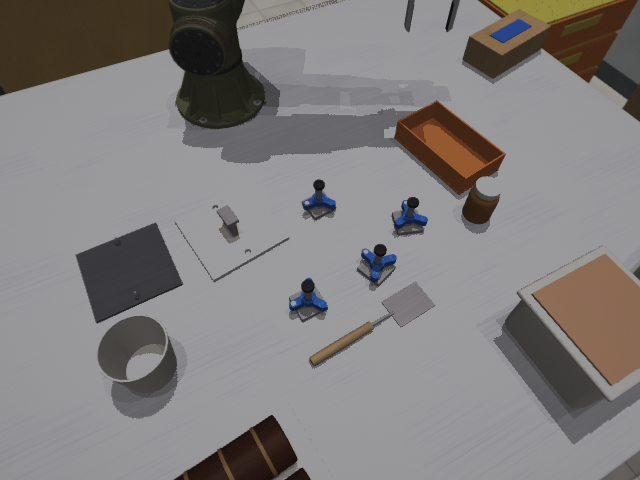

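The top view shows four units, at about (231,220), (277,196), (338,196) and (286,271). The plate is at (362,284), with holes near (357,258) and (363,312). The bed is at (441,289) and the bin at (150,268). Next I'll get the metric poses.

```bash
cat >> h.py <<'E'
def units(c):
    P,uv=cloud(c); px=c['pixels'][uv[:,1],uv[:,0]].astype(int)
    blue=(px[:,2]>px[:,0]+40)&(px[:,2]>px[:,1]+25)&(px[:,2]>70)&(P[:,2]>5)&(P[:,2]<60)&(P[:,0]>250)&(P[:,0]<760)&(abs(P[:,1])<560)
    m=np.zeros((480,640),np.uint8); m[uv[blue,1],uv[blue,0]]=1
    m=cv2.morphologyEx(m,cv2.MORPH_CLOSE,np.ones((7,7)))
    n,l,s,ct=cv2.connectedComponentsWithStats(m); out=[]
    for i in range(1,n):
        if s[i,4]<60: continue
        g=P[blue&(l[uv[:,1],uv[:,0]]==i)]
        mid=np.median(g,0)[:2]
        k=(np.linalg.norm(P[:,:2]-mid,axis=1)<45)&(P[:,2]>76)&(P[:,2]<95)&(px.max(1)<90)
        kn=P[k]; 
        if len(kn)<8: out.append((mid,None,s[i,4]));continue
        cx=(np.percentile(kn[:,:2],3,axis=0)+np.percentile(kn[:,:2],97,axis=0))/2
        h=cx
        t=g[(g[:,2]>26)&(g[:,2]<46)]; d=t[:,:2]-h; r=np.hypot(*d.T); t=d[(r>18)&(r<48)]
        ph=np.angle(np.mean(np.exp(3j*np.arctan2(t[:,1],t[:,0]))))/3
        out.append((h,ph,s[i,4]))
    return out
E
python3 - <<'E'
from h import *
for n in ['top','scene']:
    c=shot(n)
    print(n); 
    for h,ph,a in units(c): print(' unit',np.round(h,1),None if ph is None else np.round(np.degrees(ph)),a)
    P,uv=cloud(c)
    def rect(m,t):
        q=P[m][:,:2].astype(np.float32); 
        r=cv2.minAreaRect(q); print(' ',t,len(q),np.round(r[0],1),np.round(r[1],1),round(r[2],1),np.round(np.median(P[m],0),1))
    near=lambda x,y,r:(abs(P[:,0]-x)<r)&(abs(P[:,1]-y)<r)
    rect(near(445,-148,60)&(P[:,2]>52)&(P[:,2]<70),'cap')
    px=c['pixels'][uv[:,1],uv[:,0]].astype(int)
    rect(near(436,-376,130)&(px.max(1)<75)&(P[:,2]>2)&(P[:,2]<9),'bed')
    rect(near(443,-145,120)&(P[:,2]>5.5)&(P[:,2]<12)&(px.min(1)>90),'plate')
    b=near(460,445,150)&(px[:,0]>px[:,2]+60)&(P[:,2]>55)&(P[:,2]<66); rect(b,'binrim')
    z=P[near(300,0,300)&(px.min(1)>120)][:,2]; print(' bench z',np.percentile(z,[5,50,95]))
c=shot('top'); im=c['pixels'][:,:,::-1]
a=cv2.resize(im[238:338,315:485],None,fx=4.6,fy=4.6,interpolation=cv2.INTER_CUBIC); a=cv2.convertScaleAbs(a,alpha=1.1,beta=40) ; cv2.imwrite('pics/crop1.png',a)
E
```

```text
top
 unit [687.4 -69.5] 32.0 213
 unit [681.4  96.7] -41.0 212
 unit [609.5 224.8] 40.0 159
 unit [472.3  65.6] 35.0 197
  cap 194 [ 442.2 -142.9] [49.8 28.4] 7.0 [ 441.8 -142.2   59. ]
  bed 2872 [ 438.7 -376.1] [178.1 178. ] 1.2 [ 435.7 -375.3    5.1]
  plate 3090 [ 440.9 -145.8] [236.1 235.2] 89.3 [ 440.8 -139.3    8.2]
  binrim 369 [468.6 437.8] [238.3 141.6] 8.0 [474.7 438.8  59.4]
 bench z [-4.83972388  0.31302415  9.14769888]
scene
 unit [473.9  66.9] 36.0 247
 unit [611.3 225.3] 42.0 310
 unit [682.1  96.6] -40.0 395
 unit [687.4 -69.6] 33.0 332
  cap 268 [ 443.  -141.1] [51.3 28.5] 7.7 [ 445.8 -141.5   59.6]
  bed 5918 [ 438.2 -374.2] [181.8 178.7] 1.7 [ 444.4 -377.7    4.9]
  plate 5083 [ 441.7 -141. ] [193.  190.8] 7.9 [ 453.3 -151.4    8.1]
  binrim 383 [469.1 439.4] [239.4 142.7] 8.0 [497.4 429.3  60.2]
 bench z [-2.37888519  0.51818208  8.79035815]
```

View pics/crop1.png

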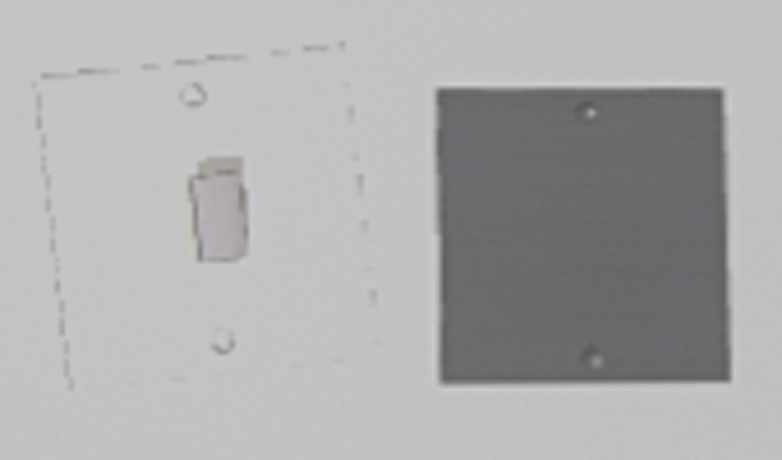

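```bash
cat >> h.py <<'E'
def plan(x,y,z,jaw=None,s=None):
    """tool shift from present pose to TCP (x,y,z); jaw = jaw axis direction, deg"""
    s=s or manip.read_state(); r=R.from_euler('xyz',s['eef_rot']).as_matrix(); p=np.array(s['eef_pos'])
    j=np.degrees(np.arctan2(r[1,1],r[0,1])); sp=0
    print('at',np.round(p,1),'jaw',round(j,1),'tilt',np.round(r[:,0],3),'gap',round(s['finger_gap'],1),'t',round(s['clock'],1),'F',np.round(s['wrist_force'],1))
    if jaw is not None:
        d=(jaw-j+90)%180-90; sp=-np.radians(d)   # tool x points down
        r2=r@R.from_euler('x',sp).as_matrix()
    else: r2=r
    print('spin',round(sp,3),'then shift',np.round(r2.T@(np.array([x,y,z])-p),1), 'j6',round(s['joints'][5],2))
E
python3 - <<'E'
from h import *
c=shot('top')
q=lambda a:[315+a[0]/4.6-.4,238+a[1]/4.6-.4]
for n,a,z in [('h1',(193,95),8),('h2',(222,341),8),('p1 tip',(590,112),25),('p2 tip',(595,360),25)]: print(n,np.round(world_z(c,q(a),z),1))
plan(442.5,-142,100,7.5)
E
```

```text
h1 [[ 516.3 -132.2    8. ]]
h2 [[ 367.8 -153.2    8. ]]
p1 tip [[ 512.3 -373.1   25. ]]
p2 tip [[ 362.6 -377.5   25. ]]
at [239.6 495.  216.4] jaw 64.2 tilt [ 0. -0. -1.] gap 94.2 t 1.0 F [-0.2 -0.3  0.2]
spin 0.989 then shift [116.4 118.  658.1] j6 -0.07
```

```bash
python3 -m handwheel '[[[0,0,0],0.165],[[0,0,0],0.165],[[0,0,0],0.165],[[0,0,0],0.165],[[0,0,0],0.165],[[0,0,0],0.164],[[0,9,48],0],[[0,9,48],0],[[0,9,48],0],[[0,9,48],0]]' 0 40
python3 -m handwheel '[[[0,9,48],0],[[0,9,48],0],[[0,9,48],0],[[0,9,48],0],[[0,9,48],0],[[0,9,48],0],[[0,9,48],0],[[0,9,48],0],[[0,9,48],0],[[0,0,20],0]]'
python3 -c "
from h import *
plan(442.5,-142,120,7.7)"
```

```text
clock: 2.25
eef_pos: [300.6, 308.0, 216.6]
eef_rot: [1.987, 1.57, 0.547]
wrist_force: [1.0, 0.0, 1.0]
finger_gap: 93.8
clock: 3.5
eef_pos: [440.0, -130.3, 216.3]
eef_rot: [-1.337, 1.571, -2.779]
wrist_force: [-1.2, 0.2, -0.5]
finger_gap: 93.8
at [ 440.  -130.3  216.3] jaw 7.4 tilt [-0. -0. -1.] gap 93.8 t 3.5 F [-1.2  0.2 -0.5]
spin -0.005 then shift [96.3  0.9 11.9] j6 -0.5
```

```bash
python3 -m handwheel '[[[20,0.5,6],0],[[25,0.5,6],0],[[30,0,0],0],[[30,0,0],0],[[30,0,0],0],[[25,0,0],0],[[15,0,0],0],[[7,0,0],0],[[0,0,0],0],[[0,0,0],0]]'
python3 -m handwheel '[[[0,0,0],0],[[0,0,0],0],[[0,0,0],0],[[0,0,0],0],[[0,0,0],0],[[0,0,0],0],[[0,0,0],0],[[0,0,0],0],[[0,0,0],0],[[0,0,0],0]]' 255 50
python3 -m handwheel '[[[-3,0,0],0],[[-5,0,0],0],[[-8,0,0],0],[[-10,0,0],0],[[-10,0,0],0],[[-10,0,0],0],[[-6,0,0],0],[[0,0,0],0],[[0,0,0],0],[[0,0,0],0]]'
python3 - <<'E'
from h import *
plan(437.5,-375.3,120,1.7)
for n in ['top','scene']:
    c=shot(n,n+'1'); P,uv=cloud(c)
    px=c['pixels'][uv[:,1],uv[:,0]].astype(int)
    m=(abs(P[:,0]-443)<125)&(abs(P[:,1]+143)<125)&(P[:,2]>48)&(P[:,2]<68)&(px.min(1)>90)
    r=cv2.minAreaRect(P[m][:,:2].astype(np.float32)); print(n,m.sum(),r,np.percentile(P[m][:,2],[5,50,95]))
E
```

```text
clock: 4.75
eef_pos: [442.7, -140.1, 35.2]
eef_rot: [1.06, 1.57, -0.38]
wrist_force: [-0.3, -0.2, -0.1]
finger_gap: 93.7
clock: 6.0
eef_pos: [442.2, -139.9, 34.4]
eef_rot: [-1.832, 1.571, 3.011]
wrist_force: [-1.5, -0.3, 2.1]
finger_gap: 49.6
clock: 7.25
eef_pos: [442.1, -139.9, 86.1]
eef_rot: [-2.065, 1.57, 2.779]
wrist_force: [-0.2, -0.9, -3.4]
finger_gap: 50.1
at [ 442.1 -139.9   86.1] jaw 7.5 tilt [-0.001  0.    -1.   ] gap 50.1 t 7.2 F [-0.2 -0.9 -3.4]
spin 0.101 then shift [-33.9 -11.6 235.2] j6 -0.52
top 1679 ((445.1092834472656, -142.64505004882812), (185.96485900878906, 190.91639709472656), 7.732431888580322) [54.73232691 59.39905036 63.88586147]
scene 3993 ((442.46246337890625, -140.6047821044922), (193.28244018554688, 191.58978271484375), 7.565474987030029) [57.37894913 59.76145502 62.1154731 ]
```

View pics/scene1.png

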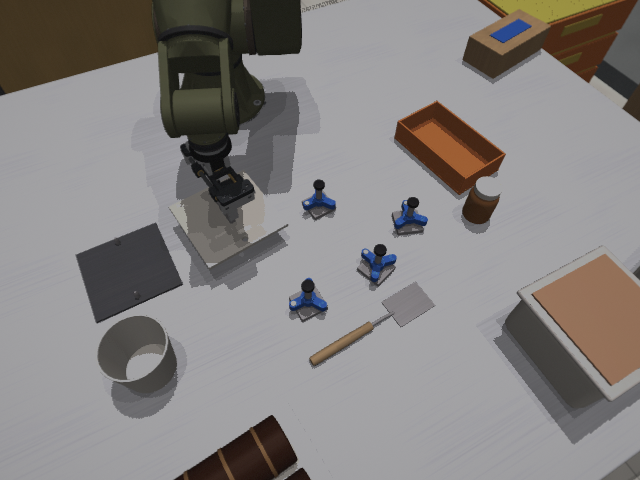

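The plate is gripped at about (230,210) and hangs level. Both cameras give the same plate-to-bed offset of about (-4, -233) mm and -6.2°.

```bash
python3 -m handwheel '[[[0,0,0],0.036],[[0,0,0],0.036],[[0,0,0],0.036],[[0,-1,20],0],[[0,-1,30],0],[[0,-1,30],0],[[0,-1,35],0],[[0,-1,35],0],[[0,-1,30],0],[[0,-1,25],0]]'
python3 -c "
from h import *
plan(438.1,-372.9,69,1.3)"
```

```text
clock: 8.6
eef_pos: [439.8, -346.2, 86.3]
eef_rot: [-2.412, 1.571, 2.321]
wrist_force: [0.0, 0.5, -4.6]
finger_gap: 49.5
at [ 439.8 -346.2   86.3] jaw 1.2 tilt [-0.  0. -1.] gap 49.5 t 8.6 F [ 0.   0.5 -4.6]
spin -0.002 then shift [17.3 -2.3 26.7] j6 -0.75
```

```bash
python3 -m handwheel '[[[0,-1,13],0],[[0,-1,10],0],[[5,0,4],0],[[7,0,0],0],[[5,0,0],0],[[0,0,0],0],[[0,0,0],0],[[0,0,0],0],[[0,0,0],0],[[0,0,0],0]]'
python3 - <<'E'
from h import *
plan(438.1,-372.9,69,1.3)
for n in ['top','scene']:
    c=shot(n,n+'2'); P,uv=cloud(c)
    px=c['pixels'][uv[:,1],uv[:,0]].astype(int)
    m=(abs(P[:,0]-438)<125)&(abs(P[:,1]+373)<125)&(P[:,2]>33)&(P[:,2]<52)&(px.min(1)>80)
    r=cv2.minAreaRect(P[m][:,:2].astype(np.float32)); print(n,m.sum(),r,np.percentile(P[m][:,2],[5,50,95]))
E
```

```text
clock: 9.85
eef_pos: [438.7, -372.1, 69.5]
eef_rot: [0.751, 1.571, -0.797]
wrist_force: [-0.3, 0.5, -3.6]
finger_gap: 49.3
at [ 438.7 -372.1   69.5] jaw 1.3 tilt [ 0. -0. -1.] gap 49.3 t 9.8 F [-0.3  0.5 -3.6]
spin 0.0 then shift [ 0.5 -0.6  0.8] j6 -0.79
top 2003 ((439.16607666015625, -374.58294677734375), (189.30015563964844, 189.77076721191406), 1.6533869504928589) [37.99631405 42.68672888 47.29409377]
scene 5324 ((437.795654296875, -373.39166259765625), (194.81166076660156, 190.6058807373047), 1.6330221891403198) [40.56815479 42.9985467  45.35339915]
```

```bash
python3 - <<'E'
import cv2
a=cv2.imread('pics/scene2.png')[200:340,50:230]; b=cv2.imread('pics/top2.png')[235:340,395:495]
a=cv2.resize(a,(771,600),interpolation=cv2.INTER_CUBIC); cv2.imwrite('pics/crop2.png',cv2.convertScaleAbs(a,alpha=1.3,beta=20))
E
```

```text
(no output)
```

View pics/crop2.png

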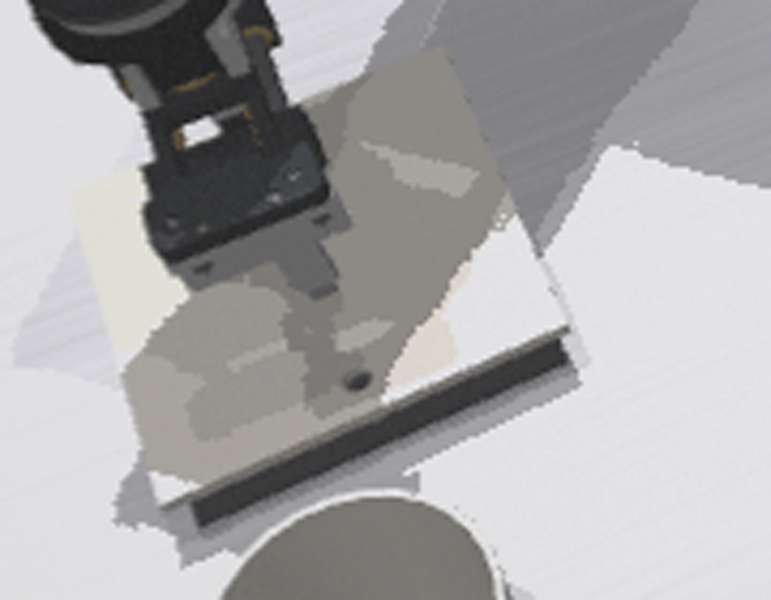

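The plate sits squarely over the bed at 1.6°. I'll lower it with a (-0.6, -0.8) mm correction.

```bash
python3 -m handwheel '[[[2,-0.7,0.8],0],[[2,0,0],0],[[2,0,0],0],[[2,0,0],0],[[2,0,0],0],[[2,0,0],0],[[2,0,0],0],[[2,0,0],0],[[0,0,0],0],[[0,0,0],0]]'
python3 -m handwheel '[[[2,0,0],0],[[2,0,0],0],[[2,0,0],0],[[2,0,0],0],[[1,0,0],0],[[1,0,0],0],[[1,0,0],0],[[1,0,0],0],[[0,0,0],0],[[0,0,0],0]]'
python3 -c "
from h import *
plan(438.1,-372.9,39,1.3)"
```

```text
clock: 11.2
eef_pos: [438.0, -372.9, 53.5]
eef_rot: [0.707, 1.571, -0.841]
wrist_force: [-0.2, 0.2, -4.4]
finger_gap: 49.7
clock: 12.45
eef_pos: [438.0, -372.9, 41.5]
eef_rot: [0.366, 1.571, -1.182]
wrist_force: [-0.3, -0.2, -4.1]
finger_gap: 49.6
at [ 438.  -372.9   41.5] jaw 1.3 tilt [ 0. -0. -1.] gap 49.6 t 12.4 F [-0.3 -0.2 -4.1]
spin 0.0 then shift [2.5 0.1 0. ] j6 -0.79
```

```bash
python3 -m handwheel '[[[0.7,0,0],0],[[0.7,0,0],0],[[0.6,0,0],0],[[0.5,0,0],0],[[0,0,0],0],[[0,0,0],0],[[0,0,0],0],[[0,0,0],0],[[0,0,0],0],[[0,0,0],0]]'
python3 -m handwheel '[[[0,0,0],0],[[0,0,0],0],[[0,0,0],0],[[0,0,0],0],[[-10,0,0],0],[[-30,0,0],0],[[-40,0,0],0],[[-40,0,0],0],[[-30,0,-30],0],[[0,0,-50],0]]' 0
python3 -m handwheel '[[[0,0,-60],0],[[0,0,-60],0],[[0,0,-60],0],[[0,0,-60],0],[[0,0,0],0],[[0,0,0],0],[[0,0,0],0],[[0,0,0],0],[[0,0,0],0],[[0,0,0],0]]' 255 
python3 - <<'E'
from h import *
for n in ['top','scene']:
    c=shot(n,n+'3'); P,uv=cloud(c)
    px=c['pixels'][uv[:,1],uv[:,0]].astype(int)
    m=(abs(P[:,0]-438)<125)&(abs(P[:,1]+373)<125)&(P[:,2]>8)&(P[:,2]<20)&(px.min(1)>80)
    r=cv2.minAreaRect(P[m][:,:2].astype(np.float32)); print(n,m.sum(),r,np.percentile(P[m][:,2],[5,50,95]))
    A=np.c_[P[m][:,:2]-[438,-374],np.ones(m.sum())]; print(np.linalg.lstsq(A,P[m][:,2],rcond=None)[0])
    for u in units(c): print(np.round(u[0],1),None if u[1] is None else round(np.degrees(u[1])))
plan(472.3,65.6,150,35)
a=cv2.imread('pics/scene3.png')[200:340,50:230]
cv2.imwrite('pics/crop3.png',cv2.convertScaleAbs(cv2.resize(a,(771,600),interpolation=cv2.INTER_CUBIC),alpha=1.2,beta=10))
E
```

```text
clock: 13.7
eef_pos: [438.0, -372.9, 39.5]
eef_rot: [-0.197, 1.571, -1.744]
wrist_force: [-4.4, 4.1, 5.8]
finger_gap: 49.5
clock: 14.95
eef_pos: [436.6, -293.2, 191.8]
eef_rot: [0.88, 1.566, -0.67]
wrist_force: [0.1, 0.7, 0.1]
finger_gap: 93.6
clock: 16.2
eef_pos: [430.6, -53.2, 188.9]
eef_rot: [-1.605, 1.571, 3.13]
wrist_force: [-0.2, -0.2, -0.4]
finger_gap: 0.9
top 3991 ((440.6177062988281, -376.08392333984375), (214.22215270996094, 216.03953552246094), 85.16632080078125) [ 8.94478802 12.71047921 17.30931027]
[-2.71086920e-04  8.52956760e-04  1.28944901e+01]
[687.3 -69.6] 32
[681.4  96.7] -41
[609.7 224.7] 40
[472.4  65.6] 36
scene 6521 ((437.432373046875, -374.3126220703125), (194.67103576660156, 190.8801727294922), 1.6447618007659912) [10.33306443 12.85510026 15.32850751]
[-3.64754191e-04  1.23526632e-03  1.28572632e+01]
[474.4  67. ] 36
[610.9 225.2] 42
[682.6  97.2] -41
[687.6 -69.3] 32
at [430.6 -53.1 188.9] jaw 1.3 tilt [-0. -0. -1.] gap 0.2 t 16.3 F [1.2 0.2 0.3]
spin -0.588 then shift [ 38.9 102.2 -73.3] j6 -0.23
```

View pics/crop3.png

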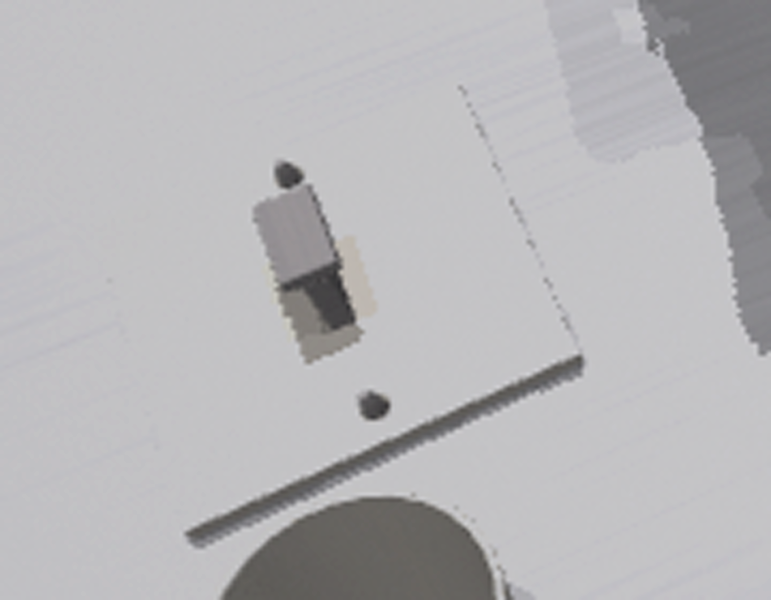

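The crop shows the plate fully home: both pins poke through at (288,173) and (374,404), and the top face is at z 12.9 and level. Next come the wheel pushes.

```bash
cat >> h.py <<'E'
def pushplan(cx,cy,phi,z=35,r=36,back=24):
    a=np.radians(phi); p=np.array([cx,cy])+r*np.array([np.cos(a),np.sin(a)])-back*np.array([-np.sin(a),np.cos(a)])
    print('start',np.round(p,1)); plan(p[0],p[1],z,phi)
def watch(cx,cy,n=4):
    "phases (deg, mod 120) of the wheel at cx,cy in successive pictures"
    for cam in ['scene','top']:
        for _ in range(n):
            c=shot(cam); t=manip.read_state()['clock']
            for u in units(c):
                if np.hypot(*(u[0]-[cx,cy]))<60: print(cam,round(t,2),np.round(u[0],1),None if u[1] is None else round(np.degrees(u[1]),1))
E
python3 -c "
from h import *
pushplan(473.3,66.3,156)"
```

```text
start [450.2 102.9]
at [430.6 -53.1 188.9] jaw 1.3 tilt [-0. -0. -1.] gap 0.2 t 16.3 F [1.2 0.2 0.3]
spin 0.442 then shift [ 153.9  -45.5 -150.4] j6 -0.23
```

```bash
python3 -m handwheel '[[[0,0,0],0.147],[[0,0,0],0.147],[[0,0,0],0.148],[[0,-12,-38],0],[[0,-12,-38],0],[[0,-12,-38],0],[[0,-9,-36],0],[[30,0,0],0],[[30,0,0],0],[[20,0,0],0]]'
python3 -c "
from h import *
pushplan(473.3,66.3,156)"
```

```text
clock: 17.55
eef_pos: [450.1, 102.4, 107.7]
eef_rot: [-0.999, 1.57, -2.988]
wrist_force: [0.1, -0.0, -0.2]
finger_gap: 0.4
start [450.2 102.9]
at [450.1 102.4 107.7] jaw -24.0 tilt [-0.001 -0.    -1.   ] gap 0.4 t 17.6 F [ 0.1 -0.  -0.2]
spin 0.0 then shift [72.7 -0.  -0.5] j6 0.56
```

```bash
python3 -m handwheel '[[[30,0,0],0],[[30,0,0],0],[[12,0,0],0],[[0,0,0],0],[[0,0,4],0],[[0,0,7],0],[[0,0,7],0],[[0,0,8],0],[[0,0,8],0],[[0,0,8],0]]'
python3 -m handwheel '[[[-20,0,0],0],[[-40,0,0],0],[[-20,0,-40],0],[[0,0,-60],0],[[0,0,-60],0],[[0,0,-20],0],[[0,0,0],0],[[0,0,0],0],[[0,0,0],0],[[0,0,0],0]]'
python3 -c "
from h import *
watch(473.3,66.3)
pushplan(610.6,225,161)"
```

```text
clock: 18.8
eef_pos: [433.2, 63.5, 37.0]
eef_rot: [-0.909, 1.571, -2.899]
wrist_force: [0.3, -0.5, -0.1]
finger_gap: 0.5
clock: 20.05
eef_pos: [506.7, 227.8, 117.2]
eef_rot: [2.329, 1.57, 0.339]
wrist_force: [-0.2, 0.0, -0.2]
finger_gap: 0.6
scene 20.1 [473.   66.8] 30.8
scene 20.15 [473.5  67.2] 29.5
scene 20.2 [473.2  67.1] 29.5
scene 20.25 [473.6  67.1] 29.1
top 20.3 [472.4  65.6] 29.2
top 20.35 [472.3  65.6] 29.0
top 20.4 [472.4  65.6] 29.0
top 20.45 [472.3  65.6] 29.3
start [584.4 259.4]
at [506.6 228.4 116.9] jaw -24.0 tilt [-0. -0. -1.] gap 0.2 t 20.4 F [-0.1  0.4  0.2]
spin -0.087 then shift [ 81.9  63.4 -54.6] j6 0.78
```

Unit 1's wheel moved well past the push (lobe at 149° or 269°) and then appears still, which is ambiguous. On the next one I'll watch straight after the push.

```bash
python3 -m handwheel '[[[0,0,0],-0.087],[[0,21,-18],0],[[0,21,-18],0],[[0,21,-18],0],[[30,0,0],0],[[30,0,0],0],[[21,0,0],0],[[0,0,0],0],[[0,0,0],0],[[0,0,0],0]]'
python3 -c "
from h import *
pushplan(610.6,225,161)"
python3 -m handwheel '[[[0,0,0],0],[[0,0,0],0],[[0,0,0],0],[[0,0,4],0],[[0,0,7],0],[[0,0,8],0],[[0,0,8],0],[[0,0,8],0],[[0,0,8],0],[[0,0,0],0]]'
python3 -c "
from h import *
for i in range(8):
    c=shot('scene','u2_%d'%i)
    print(manip.read_state()['clock'],[(np.round(u[0],1),None if u[1] is None else round(np.degrees(u[1]),1)) for u in units(c)])
a=np.hstack([cv2.resize(cv2.imread('pics/u2_%d.png'%i)[160:260,350:450],(400,400)) for i in (0,7)]); cv2.imwrite('pics/u2.png',a)
"
```

```text
clock: 21.7
eef_pos: [584.4, 259.2, 37.3]
eef_rot: [2.261, 1.569, 0.358]
wrist_force: [0.1, -0.3, 0.3]
finger_gap: 0.7
start [584.4 259.4]
at [584.4 259.2  37.3] jaw -19.0 tilt [ 0.002  0.001 -1.   ] gap 0.7 t 21.7 F [ 0.1 -0.3  0.3]
spin -0.0 then shift [ 2.3 -0.1 -0.2] j6 0.69
clock: 22.95
eef_pos: [569.6, 217.6, 35.9]
eef_rot: [-0.569, 1.57, -2.472]
wrist_force: [-1.0, -0.3, -0.7]
finger_gap: 0.4
23.0 [(array([473. ,  67.2]), np.float64(30.9)), (array([621.2, 224.4]), None), (array([682. ,  96.5]), np.float64(-41.0)), (array([687.7, -69.3]), np.float64(31.8))]
23.05 [(array([473.6,  66.8]), np.float64(29.9)), (array([621.1, 224.6]), None), (array([682. ,  96.7]), np.float64(-40.8)), (array([688. , -69.1]), np.float64(31.6))]
23.1 [(array([473.3,  67.2]), np.float64(30.4)), (array([620.8, 224.3]), None), (array([682.2,  96.9]), np.float64(-41.0)), (array([687.6, -69.2]), np.float64(32.0))]
23.15 [(array([473.3,  67. ]), np.float64(30.3)), (array([621. , 224.3]), None), (array([682.2,  96.7]), np.float64(-40.8)), (array([687.8, -69.5]), np.float64(32.0))]
23.2 [(array([473.4,  66.8]), np.float64(30.4)), (array([620.4, 224.1]), None), (array([682.2,  96.9]), np.float64(-40.9)), (array([687.9, -69.6]), np.float64(32.2))]
23.25 [(array([473.8,  66.6]), np.float64(29.7)), (array([621.1, 224.2]), None), (array([682.4,  96.4]), np.float64(-40.9)), (array([687.9, -69.4]), np.float64(32.0))]
23.3 [(array([473.4,  66.9]), np.float64(30.3)), (array([620.5, 224.8]), None), (array([681.8,  96.8]), np.float64(-41.0)), (array([688.2, -69.3]), np.float64(31.5))]
23.35 [(array([473.8,  67.1]), np.float64(29.9)), (array([621. , 224.3]), None), (array([682.2,  96.7]), np.float64(-40.9)), (array([687.9, -69.4]), np.float64(31.8))]
```

View pics/u2.png

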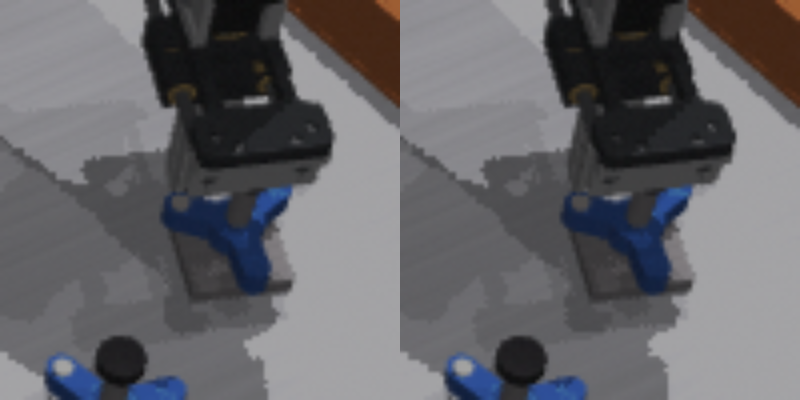

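Unit 2's wheel stands still directly after the push, with its dot lobe at left, so it looks binding. I'll retreat and compare dots against the start.

```bash
python3 -m handwheel '[[[-20,0,0],0],[[-40,0,0],0],[[-30,0,0],0],[[0,0,50],0],[[0,0,50],0],[[0,0,50],0],[[0,0,50],0],[[0,0,0],0],[[0,0,0],0],[[0,0,0],0]]'
python3 -c "
from h import *
c=shot('scene','now'); 
for u in units(c): print(u)
c=shot('top')
for u in units(c): print(u)
rows=[]
for f in ['scene0','now']:
    im=cv2.imread('pics/%s.png'%f); rows.append(np.hstack([cv2.resize(im[v-35:v+35,u-35:u+35],(260,260),interpolation=cv2.INTER_CUBIC) for u,v in [(319,198),(409,215),(378,262)]]))
cv2.imwrite('pics/cmp.png',np.vstack(rows))
plan(682,96.8,120,19)
"
```

```text
clock: 24.6
eef_pos: [505.0, 30.1, 126.3]
eef_rot: [1.993, 1.57, 0.091]
wrist_force: [-0.2, 0.6, 0.1]
finger_gap: 0.4
(array([476.77675595,  66.03691803]), None, np.int32(246))
(array([611.49608977, 225.05296017]), np.float64(-0.3107460521325481), np.int32(326))
(array([682.30939874,  96.95364369]), np.float64(-0.7123336541347595), np.int32(403))
(array([687.59689139, -69.25345749]), np.float64(0.5564491597639248), np.int32(344))
(array([686.9670804 , -69.29768367]), np.float64(0.5586780530269402), np.int32(217))
(array([681.38441104,  96.65221617]), np.float64(-0.7133772067230447), np.int32(214))
(array([609.50951105, 224.57407539]), np.float64(-0.27982855709065313), np.int32(214))
at [504.8  30.  126. ] jaw -19.0 tilt [-0.  0. -1.] gap 0.8 t 24.7 F [ 0.1 -0.1  0.7]
spin -0.662 then shift [  6.  189.3  -5.4] j6 0.32
```

View pics/cmp.png

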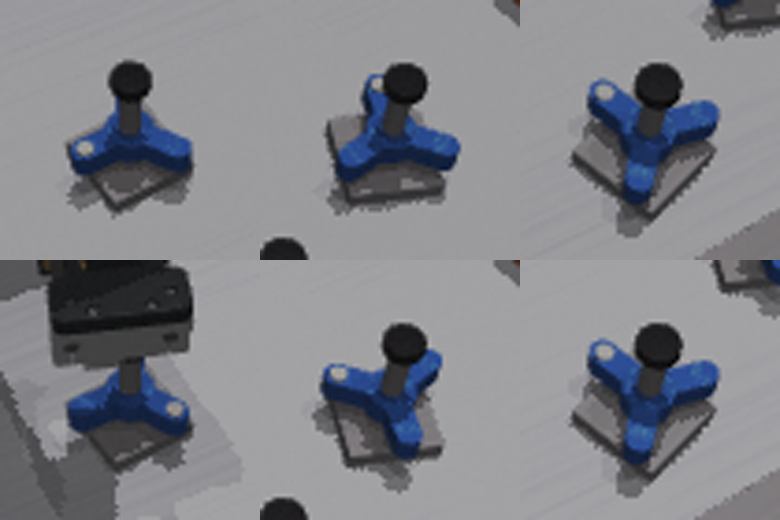

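Unit 2 turned about 62°, which is exactly as far as the finger's end, so it binds. Unit 1 turned about 113°, beyond the finger, so it is probably free; I'll re-check it later. On to unit 3.

```bash
python3 -c "
from h import *
pushplan(682,96.8,199)"
```

```text
start [640.1 107.8]
at [504.8  30.  126. ] jaw -19.0 tilt [-0.  0. -1.] gap 0.8 t 24.7 F [ 0.1 -0.1  0.7]
spin -0.662 then shift [ 91.  153.3 -29.4] j6 0.32
```

```bash
python3 -m handwheel '[[[0,0,0],-0.166],[[0,0,0],-0.166],[[0,0,0],-0.165],[[0,0,0],-0.165],[[0,38,-7],0],[[0,39,-7],0],[[0,38,-7],0],[[0,38,-8],0],[[20,0,0],0],[[20,0,0],0]]'
python3 -c "
from h import *
pushplan(682,96.8,199)"
```

```text
clock: 25.95
eef_pos: [639.1, 106.4, 84.1]
eef_rot: [-1.742, 1.569, -2.982]
wrist_force: [-0.4, -0.4, 0.3]
finger_gap: 0.0
start [640.1 107.8]
at [639.1 106.4  84.1] jaw 18.9 tilt [-0.002 -0.    -1.   ] gap 0.0 t 25.9 F [-0.4 -0.4  0.3]
spin -0.001 then shift [49.   1.5 -1. ] j6 -0.22
```

```bash
python3 -m handwheel '[[[25,1,-1],0],[[24,0,0],0],[[0,0,0],0],[[0,0,0],0],[[0,0,5],0],[[0,0,9],0],[[0,0,10],0],[[0,0,10],0],[[0,0,10],0],[[-20,0,0],0]]'
python3 -c "
from h import *
watch(682,96.8,3)"
python3 -m handwheel '[[[-40,0,0],0],[[-30,0,0],0],[[0,-60,0],0],[[0,-60,0],0],[[0,0,0],0],[[0,0,0],0],[[0,0,0],0],[[0,0,0],0],[[0,0,0],0],[[0,0,0],0]]'
python3 -c "
from h import *
watch(682,96.8,2)
pushplan(687.5,-69.4,152)"
```

```text
clock: 27.2
eef_pos: [654.3, 64.8, 56.3]
eef_rot: [-1.78, 1.568, -3.021]
wrist_force: [0.4, 0.3, -0.2]
finger_gap: 0.5
scene 27.25 [678.2  80.5] 44.8
scene 27.3 [679.1  80.4] 46.9
scene 27.35 [679.1  80.9] 46.8
clock: 28.75
eef_pos: [541.4, 27.1, 126.8]
eef_rot: [-1.996, 1.571, 3.047]
wrist_force: [-0.4, 0.5, -0.0]
finger_gap: 0.5
scene 28.8 [682.1  96.6] 24.2
scene 28.85 [681.9  97.3] 23.3
top 28.9 [680.7  96.8] 23.0
top 28.95 [680.7  96.7] 23.2
start [667.  -31.3]
at [541.3  27.  126.9] jaw 18.9 tilt [-0. -0. -1.] gap 0.6 t 28.9 F [ 0.2  0.2 -0.1]
spin 0.819 then shift [ 91.9 138.3  -7.5] j6 -0.35
```

```bash
python3 -m handwheel '[[[0,0,0],0.164],[[0,0,0],0.164],[[0,0,0],0.164],[[0,0,0],0.164],[[0,0,0],0.163],[[0,34,-2],0],[[0,34,-2],0],[[0,35,-2],0],[[0,35,-2],0],[[0,0,0],0]]'
python3 -c "
from h import *
pushplan(687.5,-69.4,152)"
```

```text
clock: 30.2
eef_pos: [667.8, -31.7, 126.1]
eef_rot: [-0.952, 1.57, -3.012]
wrist_force: [0.7, 0.3, -0.4]
finger_gap: 0.2
start [667.  -31.3]
at [667.8 -31.7 126.1] jaw -28.1 tilt [-0. -0. -1.] gap 0.2 t 30.2 F [ 0.7  0.3 -0.4]
spin -0.001 then shift [91.1 -0.9 -0. ] j6 0.39
```

```bash
python3 -m handwheel '[[[35,-1,0],0],[[35,0,0],0],[[21,0,0],0],[[0,0,0],0],[[0,0,5],0],[[0,0,9],0],[[0,0,10],0],[[0,0,10],0],[[0,0,10],0],[[-20,0,0],0]]'
python3 -c "
from h import *
watch(687,-69,2)"
python3 -m handwheel '[[[-40,0,0],0],[[-30,0,0],0],[[0,-60,0],0],[[0,-60,0],0],[[0,0,0],0],[[0,0,0],0],[[0,0,0],0],[[0,0,0],0],[[0,0,0],0],[[0,0,0],0]]'
python3 -c "
from h import *
c=shot('scene','now2');c=shot('scene')
for u in units(c):print(u)
c=shot('top')
for u in units(c):print(u)
pushplan(473.3,66.4,150)
im=cv2.imread('pics/now2.png'); cv2.imwrite('pics/n2.png',np.hstack([cv2.resize(im[v-35:v+35,u-35:u+35],(260,260),interpolation=cv2.INTER_CUBIC) for u,v in [(319,198),(378,262),(308,300)]]))"
```

```text
clock: 31.45
eef_pos: [644.3, -69.8, 55.5]
eef_rot: [-1.242, 1.568, 2.981]
wrist_force: [0.6, 0.2, -0.4]
finger_gap: 0.7
scene 31.5 [687.4 -71. ] None
scene 31.55 [696.4 -73.1] -1.3
clock: 32.9
eef_pos: [539.5, -12.9, 125.9]
eef_rot: [-1.045, 1.571, -3.105]
wrist_force: [-0.2, -0.2, 0.3]
finger_gap: 0.9
(array([474.32235123,  66.82205023]), np.float64(0.5444890603025615), np.int32(112))
(array([611.18206341, 224.92192758]), np.float64(-0.3060735226336762), np.int32(333))
(array([682.19773734,  96.60028811]), np.float64(0.4151266290489363), np.int32(329))
(array([687.79013909, -69.0142233 ]), np.float64(0.7897955757859955), np.int32(329))
(array([680.53473289,  96.77091895]), np.float64(0.40380322576722777), np.int32(202))
(array([686.96181434, -69.5047486 ]), np.float64(0.7782474331302578), np.int32(189))
(array([610.08584204, 224.76577584]), np.float64(-0.2689404907513124), np.int32(215))
(array([472.3818672 ,  65.64069776]), np.float64(0.5113167339143109), np.int32(126))
start [454.1 105.2]
at [539.5 -12.8 125.9] jaw -28.0 tilt [ 0.  0. -1.] gap 0.4 t 33.0 F [ 0.5  0.4 -0.1]
spin 0.035 then shift [  90.9 -132.9  -59.5] j6 0.4
```

View pics/n2.png

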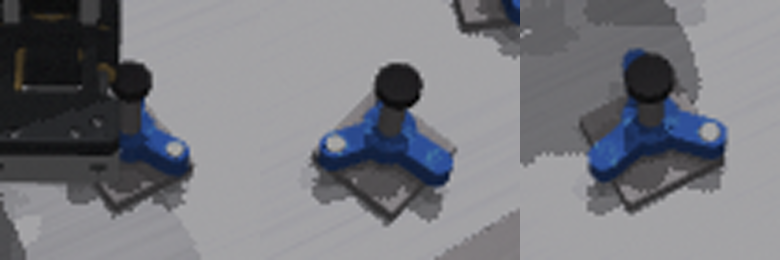

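Unit 4 ran on by more than 70° past the finger, so it is free. Unit 3 stopped at the finger's end (64°), so it binds. Units 1 and 4 go to the plate, units 2 and 3 to the bin. Grasping unit 1.

```bash
python3 -c "
from h import *
plan(473,66.3,110,1.6)"
python3 -m handwheel '[[[0,0,0],-0.173],[[0,0,0],-0.172],[[0,0,0],-0.172],[[0,-34,-37],0],[[0,-34,-37],0],[[0,0,0],0],[[0,0,0],0],[[0,0,0],0],[[0,0,0],0],[[0,0,0],0]]' 0 40
python3 -c "
from h import *
plan(473,66.3,51,1.6)"
```

```text
at [539.5 -12.8 125.9] jaw -28.0 tilt [ 0.  0. -1.] gap 0.4 t 33.0 F [ 0.5  0.4 -0.1]
spin -0.517 then shift [ 15.9 -64.2 -80.9] j6 0.4
clock: 34.3
eef_pos: [469.5, 59.0, 125.8]
eef_rot: [-1.528, 1.571, -3.072]
wrist_force: [-1.1, -0.7, 0.3]
finger_gap: 93.4
at [469.5  59.  125.8] jaw 1.6 tilt [-0. -0. -1.] gap 93.4 t 34.3 F [-1.1 -0.7  0.3]
spin -0.0 then shift [74.8  3.7 -7.2] j6 0.02
```

```bash
python3 -m handwheel '[[[0,3.7,-7],0],[[20,0,0],0],[[25,0,0],0],[[20,0,0],0],[[9.5,0,0],0],[[0,0,0],0],[[0,0,0],0],[[0,0,0],0],[[0,0,0],0],[[0,0,0],0]]'
python3 -m handwheel '[[[0,0,0],0],[[0,0,0],0],[[0,0,0],0],[[0,0,0],0],[[0,0,0],0],[[0,0,0],0],[[0,0,0],0],[[0,0,0],0],[[-2,0,0],0],[[-3,0,0],0]]' 255 40
python3 -m handwheel '[[[-5,0,0],0],[[-5,0,0],0],[[-5,0,0],0],[[-5,0,0],0],[[-5,0,0],0],[[0,0,0],0],[[0,0,0],0],[[0,0,0],0],[[0,0,0],0],[[0,0,0],0]]'
python3 -c "
from h import *
plan(485,-315.4,84,1.6)"
```

```text
clock: 35.55
eef_pos: [473.0, 66.4, 51.6]
eef_rot: [1.518, 1.571, -0.024]
wrist_force: [-0.2, 0.0, -0.1]
finger_gap: 93.7
clock: 36.8
eef_pos: [472.6, 66.4, 56.3]
eef_rot: [-1.524, 1.57, -3.066]
wrist_force: [-0.4, -0.7, -5.2]
finger_gap: 24.9
clock: 38.05
eef_pos: [472.9, 66.4, 81.4]
eef_rot: [-1.585, 1.571, -3.127]
wrist_force: [-0.1, -0.1, -5.4]
finger_gap: 24.8
at [472.9  66.4  81.4] jaw 1.6 tilt [-0. -0. -1.] gap 24.8 t 38.0 F [-0.1 -0.1 -5.4]
spin 0.0 then shift [ -2.6   1.5 382. ] j6 0.03
```

The fingers closed on the knob (gap 24.8) rather than the neck, at the very top of the pads. I'll set it down and regrip with the knob at the pad centre.

```bash
python3 -m handwheel '[[[7,0,0],0],[[8,0,0],0],[[7,0,0],0],[[5,0,0],0],[[2.5,0,0],0],[[0,0,0],0],[[0,0,0],0],[[0,0,0],0],[[0,0,0],0],[[0,0,0],0]]'
python3 -m handwheel '[[[0,0,0],0],[[0,0,0],0],[[0,0,0],0],[[0,0,0],0],[[-8,0,0],0],[[-12,0,0],0],[[0,0,0],0],[[0,0,0],0],[[0,0,0],0],[[0,0,0],0]]' 100
python3 -c "
from h import *
for n in ['scene','top']:
  for u in units(shot(n)): print(n,u)
plan(473,66.3,71)"
```

```text
clock: 39.3
eef_pos: [472.9, 66.4, 52.0]
eef_rot: [1.796, 1.571, 0.253]
wrist_force: [-0.3, -0.4, -5.7]
finger_gap: 24.8
clock: 40.55
eef_pos: [472.8, 66.4, 71.8]
eef_rot: [-1.451, 1.57, -2.994]
wrist_force: [0.2, 0.2, -0.3]
finger_gap: 57.2
scene (array([489.43033502,  66.78441281]), np.float64(0.9506855031126263), np.int32(79))
scene (array([611.37803497, 224.72811891]), np.float64(-0.30919698928368977), np.int32(326))
scene (array([682.47009829,  96.5286637 ]), np.float64(0.4137832910322757), np.int32(327))
scene (array([687.73120969, -69.3791981 ]), np.float64(0.799608755969872), np.int32(332))
top (array([680.83170404,  96.72540782]), np.float64(0.4044763199017675), np.int32(202))
top (array([686.77553231, -69.37373477]), np.float64(0.7912799235387342), np.int32(217))
top (array([609.75891386, 224.70563823]), np.float64(-0.2757044750163588), np.int32(215))
at [472.8  66.4  71.8] jaw 1.6 tilt [-0. -0. -1.] gap 57.2 t 40.6 F [-0.4  0.1 -0.2]
spin 0 then shift [0.8 0.2 0.1] j6 0.03
```

```bash
python3 -m handwheel '[[[0,0,0],0],[[0,0,0],0],[[0,0,0],0],[[0,0,0],0],[[0,0,0],0],[[-3,0,0],0],[[-6,0,0],0],[[-8,0,0],0],[[-8,0,0],0],[[-5,0,0],0]]' 255 50
python3 -m handwheel '[[[0,0.5,20],0],[[0,0,40],0],[[0,0,45],0],[[0,0,45],0],[[0,0,45],0],[[0,0,45],0],[[0,0,45],0],[[0,0,40],0],[[0,0,30],0],[[0,0,0],0]]'
python3 -c "
from h import *
plan(485,-315.4,101,1.6)"
```

```text
clock: 41.9
eef_pos: [473.1, 66.4, 102.7]
eef_rot: [1.577, 1.57, 0.035]
wrist_force: [-0.3, 0.3, -4.7]
finger_gap: 24.8
clock: 43.15
eef_pos: [483.0, -290.1, 101.8]
eef_rot: [-0.146, 1.571, -1.691]
wrist_force: [0.2, 0.1, -5.6]
finger_gap: 24.6
at [ 483.  -290.1  101.8] jaw 1.5 tilt [-0. -0. -1.] gap 24.6 t 43.1 F [ 0.2  0.1 -5.6]
spin -0.002 then shift [ 0.8  1.3 25.3] j6 -0.63
```

```bash
python3 -m handwheel '[[[0,1,15],0],[[0,0,10],0],[[0,0,0],0],[[5,0,0],0],[[5,0,0],0],[[3,0,0],0],[[1.5,0,0],0],[[1,0,0],0],[[0.5,0,0],0],[[0,0,0],0]]'
python3 -c "
from h import *
plan(485,-315.4,85,1.6)
shot('scene','pl1'); cv2.imwrite('pics/pl1c.png',cv2.resize(cv2.imread('pics/pl1.png')[180:330,60:260],(800,600)))"
```

```text
clock: 44.4
eef_pos: [485.0, -313.4, 86.0]
eef_rot: [0.835, 1.571, -0.707]
wrist_force: [-0.1, 0.2, -5.0]
finger_gap: 24.4
at [ 485.  -313.4   86. ] jaw 1.6 tilt [ 0. -0. -1.] gap 24.4 t 44.4 F [-0.1  0.2 -5. ]
spin 0.0 then shift [ 1.  -0.1  2. ] j6 -0.67
```

View pics/pl1c.png

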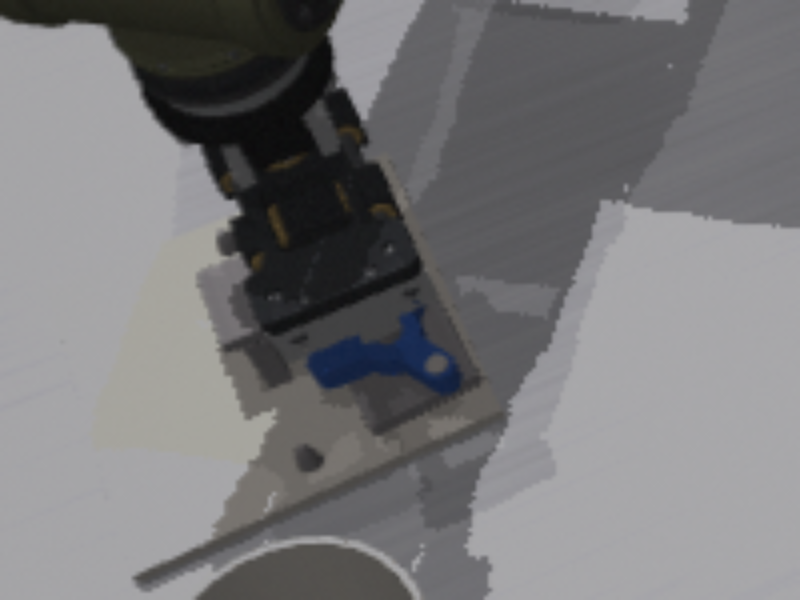

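The unit hovers upright just above the plate's corner, clear of the handle and pin. Lowering and releasing.

```bash
python3 -m handwheel '[[[0.5,0,0],0],[[0.5,0,0],0],[[0.4,0,0],0],[[0,0,0],0],[[0,0,0],0],[[0,0,0],0],[[0,0,0],0],[[0,0,0],0],[[0,0,0],0],[[0,0,0],0]]'
python3 -m handwheel '[[[0,0,0],0],[[0,0,0],0],[[0,0,0],0],[[0,0,0],0],[[-10,0,0],0],[[-25,0,0],0],[[-30,0,0],0],[[0,0,-40],0],[[0,20,-40],0],[[0,20,-40],0]]' 100
python3 -c "
from h import *
c=shot('scene')
for u in units(c):print(u)
plan(687.3,-69.3,110,1.6)"
```

```text
clock: 45.7
eef_pos: [485.0, -313.5, 84.9]
eef_rot: [0.68, 1.57, -0.863]
wrist_force: [-4.2, 1.5, 5.8]
finger_gap: 24.4
clock: 46.95
eef_pos: [522.1, -191.3, 150.6]
eef_rot: [1.147, 1.57, -0.396]
wrist_force: [0.5, -0.4, 1.0]
finger_gap: 57.1
(array([611.48354221, 225.07761233]), np.float64(-0.3056755183360471), np.int32(334))
(array([ 488.35105525, -310.75124642]), np.float64(0.3452066666866976), np.int32(422))
(array([682.45363262,  97.0476743 ]), np.float64(0.4079150496866026), np.int32(329))
(array([687.59620591, -69.51539984]), np.float64(0.8028804891029547), np.int32(336))
at [ 523.8 -187.2  150.5] jaw 1.7 tilt [ 0.001  0.001 -1.   ] gap 57.5 t 47.0 F [1.  3.8 1.1]
spin 0.002 then shift [  40.8  166.7 -113.3] j6 -0.44
```

```bash
python3 -m handwheel '[[[0,40,-28],0],[[0,40,-28],0],[[0,40,-28],0],[[10,40,-28],0],[[10,7,-1],0],[[0,0,0],0],[[0,0,0],0],[[0,0,0],0],[[0,0,0],0],[[0,0,0],0]]'
python3 -c "
from h import *
plan(687.3,-69.4,71.8,1.6)"
```

```text
clock: 48.25
eef_pos: [685.3, -74.9, 129.8]
eef_rot: [1.455, 1.57, -0.089]
wrist_force: [0.2, -0.3, -0.2]
finger_gap: 57.1
at [685.3 -74.9 129.8] jaw 1.6 tilt [ 0. -0. -1.] gap 57.1 t 48.2 F [ 0.2 -0.3 -0.2]
spin -0.0 then shift [58.   2.1 -5.4] j6 -0.19
```

```bash
python3 -m handwheel '[[[0,2.1,-5.4],0],[[20,0,0],0],[[20,0,0],0],[[12,0,0],0],[[6,0,0],0],[[0,0,0],0],[[0,0,0],0],[[0,0,0],0],[[0,0,0],0],[[0,0,0],0]]'
python3 -m handwheel '[[[0,0,0],0],[[0,0,0],0],[[0,0,0],0],[[0,0,0],0],[[0,0,0],0],[[-3,0,0],0],[[-6,0,0],0],[[-8,0,0],0],[[-8,0,0],0],[[-5,0,0],0]]' 255 50
python3 -c "
from h import *
plan(389,-318.2,101,1.6)"
```

```text
clock: 49.5
eef_pos: [687.4, -69.3, 71.7]
eef_rot: [1.225, 1.571, -0.318]
wrist_force: [-0.5, -0.0, -0.1]
finger_gap: 57.4
clock: 50.75
eef_pos: [687.5, -69.3, 102.4]
eef_rot: [1.375, 1.57, -0.168]
wrist_force: [0.9, -0.3, -5.8]
finger_gap: 24.7
at [687.5 -69.3 102.4] jaw 1.6 tilt [ 0.001 -0.    -1.   ] gap 24.7 t 50.8 F [ 0.9 -0.3 -5.8]
spin 0.0 then shift [   1.2 -305.4  240.5] j6 -0.18
```

```bash
python3 -m handwheel '[[[0,-25,10],0],[[0,-45,15],0],[[0,-45,15],0],[[0,-45,15],0],[[0,-45,15],0],[[0,-45,15],0],[[0,-35,15],0],[[0,-20,15],0],[[0,0,0],0],[[0,0,0],0]]'
python3 -c "
from h import *
plan(389,-318.2,101,1.6)"
```

```text
clock: 52.0
eef_pos: [386.3, -192.7, 101.9]
eef_rot: [1.183, 1.57, -0.36]
wrist_force: [0.2, -0.5, -5.4]
finger_gap: 24.9
at [ 386.3 -192.7  101.9] jaw 1.6 tilt [ 0.001 -0.    -1.   ] gap 24.9 t 52.0 F [ 0.2 -0.5 -5.4]
spin -0.0 then shift [  1.   -0.8 125.5] j6 -0.58
```

```bash
python3 -m handwheel '[[[0,-0.8,30],0],[[0,0,35],0],[[0,0,35],0],[[0,0,25],0],[[5,0,0],0],[[5,0,0],0],[[3,0,0],0],[[2,0,0],0],[[0,0,0],0],[[0,0,0],0]]'
python3 -m handwheel '[[[0.7,0,0],0],[[0.6,0,0],0],[[0.4,0,0],0],[[0.3,0,0],0],[[0,0,0],0],[[0,0,0],0],[[0,0,0],0],[[0,0,0],0],[[0,0,0],0],[[0,0,0],0]]'
```

```text
clock: 53.25
eef_pos: [388.5, -317.7, 86.7]
eef_rot: [0.818, 1.57, -0.725]
wrist_force: [0.3, 0.8, -5.6]
finger_gap: 24.8
clock: 54.5
eef_pos: [388.4, -317.7, 84.6]
eef_rot: [0.025, 1.571, -1.518]
wrist_force: [0.9, -0.0, -6.0]
finger_gap: 24.6
```

```bash
python3 -m handwheel '[[[0.3,0,0],0],[[0.3,0,0],0],[[0.2,0,0],0],[[0,0,0],0],[[0,0,0],0],[[0,0,0],0],[[0,0,0],0],[[0,0,0],0],[[0,0,0],0],[[0,0,0],0]]'
python3 -m handwheel '[[[0,0,0],0],[[0,0,0],0],[[0,0,0],0],[[0,0,0],0],[[-10,0,0],0],[[-25,0,0],0],[[-30,0,0],0],[[0,10,-50],0],[[0,20,-50],0],[[0,20,-50],0]]' 100
python3 -m handwheel '[[[0,25,-45],0],[[0,30,-45],0],[[0,30,-45],0],[[0,30,-45],0],[[0,30,-45],0],[[0,0,0],0],[[0,0,0],0],[[0,0,0],0],[[0,0,0],0],[[0,0,0],0]]'
python3 -c "
from h import *
c=shot('scene','pl2');c=shot('scene')
for n in ['scene','top']:
  for u in units(shot(n)):print(n,u)
plan(681.5,96.7,110,7.9)
cv2.imwrite('pics/pl2c.png',cv2.resize(cv2.imread('pics/pl2.png')[180:330,60:260],(800,600)))"
```

```text
clock: 55.75
eef_pos: [388.4, -317.9, 84.4]
eef_rot: [0.425, 1.57, -1.118]
wrist_force: [-4.5, 1.7, 7.3]
finger_gap: 25.2
clock: 57.0
eef_pos: [434.6, -165.0, 149.7]
eef_rot: [1.112, 1.57, -0.431]
wrist_force: [1.2, 0.2, -0.5]
finger_gap: 57.3
clock: 58.25
eef_pos: [572.7, 62.1, 148.9]
eef_rot: [1.592, 1.571, 0.049]
wrist_force: [-0.2, -0.6, 0.1]
finger_gap: 57.1
scene (array([610.96802876, 224.92597583]), np.float64(-0.30759298507177585), np.int32(334))
scene (array([ 390.33276172, -316.02560089]), np.float64(0.5792120440765499), np.int32(345))
scene (array([ 485.9792326 , -310.68805476]), np.float64(0.6428573460998429), np.int32(443))
scene (array([682.03365852,  96.83194687]), np.float64(0.4260587849930047), np.int32(328))
top (array([610.03994805, 224.35278432]), np.float64(-0.27922394382161336), np.int32(217))
top (array([ 485.47483661, -311.68788503]), np.float64(0.5851714346603044), np.int32(174))
top (array([ 388.47611666, -316.50164259]), np.float64(0.8342378141699403), np.int32(218))
at [572.8  62.5 148.8] jaw 1.6 tilt [-0.  0. -1.] gap 57.5 t 58.5 F [-1.1 -0.3 -0.2]
spin -0.11 then shift [ 38.8 112.4 -18.9] j6 0.02
```

View pics/pl2c.png

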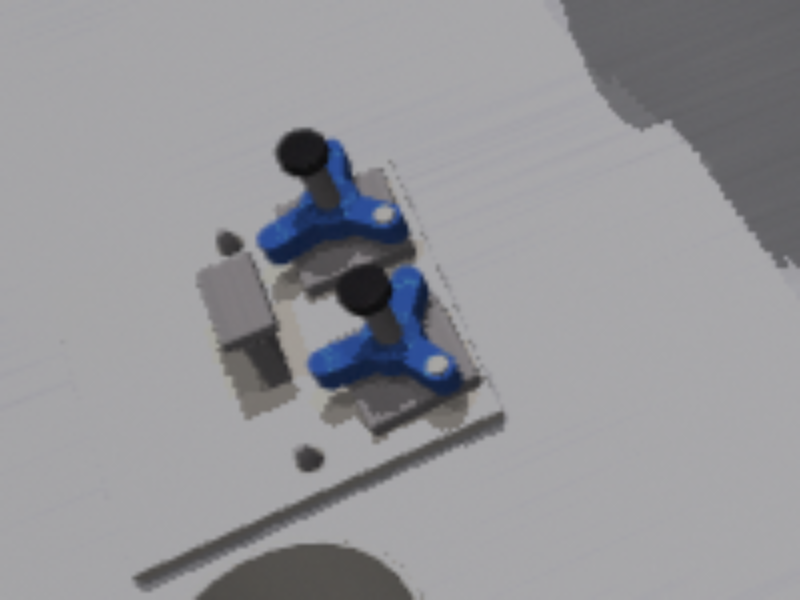

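Both free units stand upright on the plate, clear of the pins at (228,242) and (308,458). Their phases shifted between pictures, which confirms they are free-wheeling. Next, unit 3 to the bin.

```bash
python3 -m handwheel '[[[0,0,0],-0.11],[[10,38,-6],0],[[10,38,-6],0],[[10,37,-7],0],[[0,0,0],0],[[0,0,0],0],[[0,0,0],0],[[0,0,0],0],[[0,0,0],0],[[0,0,0],0]]'
python3 -c "
from h import *
plan(681.4,96.8,71.8,7.9)"
```

```text
clock: 59.7
eef_pos: [682.1, 96.9, 118.9]
eef_rot: [1.435, 1.571, 0.002]
wrist_force: [0.6, -0.3, -0.6]
finger_gap: 57.3
at [682.1  96.9 118.9] jaw 7.9 tilt [ 0.  0. -1.] gap 57.3 t 59.7 F [ 0.6 -0.3 -0.6]
spin 0.0 then shift [47.1 -0.7 -0. ] j6 -0.05
```

```bash
python3 -m handwheel '[[[20,-0.7,0],0],[[15,0,0],0],[[8,0,0],0],[[4,0,0],0],[[0,0,0],0],[[0,0,0],0],[[0,0,0],0],[[0,0,0],0],[[0,0,0],0],[[0,0,0],0]]'
python3 -m handwheel '[[[0,0,0],0],[[0,0,0],0],[[0,0,0],0],[[0,0,0],0],[[0,0,0],0],[[-10,0,0],0],[[-20,0,0],0],[[-25,0,0],0],[[-28,0,0],0],[[-20,0,0],0]]' 255 50
python3 -c "
from h import *
plan(523.3,446.3,175,7.9)"
```

```text
clock: 60.95
eef_pos: [681.4, 96.9, 71.8]
eef_rot: [1.221, 1.571, -0.212]
wrist_force: [-0.4, -0.1, -0.2]
finger_gap: 57.3
clock: 62.2
eef_pos: [681.7, 96.9, 177.6]
eef_rot: [1.527, 1.569, 0.094]
wrist_force: [0.8, -0.3, -5.5]
finger_gap: 24.7
at [681.7  96.9 177.6] jaw 7.9 tilt [ 0.002  0.    -1.   ] gap 24.7 t 62.2 F [ 0.8 -0.3 -5.5]
spin 0.0 then shift [   2.4 -108.9 -367.9] j6 -0.05
```

```bash
python3 -m handwheel '[[[0,-9,-30],0],[[0,-12,-42],0],[[0,-12,-42],0],[[0,-13,-42],0],[[0,-13,-42],0],[[0,-13,-42],0],[[0,-13,-42],0],[[0,-12,-42],0],[[0,-12,-44],0],[[0,0,0],0]]'
python3 -c "
from h import *
plan(523.3,446.3,82,7.9)"
```

```text
clock: 63.45
eef_pos: [521.0, 449.3, 175.8]
eef_rot: [2.72, 1.569, 1.291]
wrist_force: [-0.0, -0.9, -6.2]
finger_gap: 24.7
at [521.  449.3 175.8] jaw 8.1 tilt [ 0.     0.001 -1.   ] gap 24.7 t 63.5 F [-0.  -0.9 -6.2]
spin 0.004 then shift [93.8  1.8  3.4] j6 0.52
```

```bash
python3 -m handwheel '[[[0,1.8,3.4],0],[[20,0,0],0],[[20,0,0],0],[[20,0,0],0],[[18,0,0],0],[[10,0,0],0],[[5,0,0],0],[[2,0,0],0],[[1,0,0],0],[[0,0,0],0]]'
python3 -m handwheel '[[[1,0,0],0],[[0.5,0,0],0],[[0.5,0,0],0],[[0,0,0],0],[[0,0,0],0],[[0,0,0],0],[[0,0,0],0],[[0,0,0],0],[[0,0,0],0],[[0,0,0],0]]'
python3 -m handwheel '[[[0,0,0],0],[[0,0,0],0],[[0,0,0],0],[[0,0,0],0],[[-10,0,0],0],[[-25,0,0],0],[[-30,0,0],0],[[-30,0,0],0],[[0,0,20],0],[[0,0,40],0]]' 100
python3 -c "
from h import *
for n in ['scene','top']:
  for u in units(shot(n)):print(n,u)
plan(610.4,224.8,130,7.9)"
```

```text
clock: 64.7
eef_pos: [525.2, 443.3, 79.1]
eef_rot: [2.035, 1.57, 0.602]
wrist_force: [0.5, -0.2, -5.6]
finger_gap: 24.4
clock: 65.95
eef_pos: [525.2, 443.7, 77.6]
eef_rot: [2.422, 1.569, 0.989]
wrist_force: [-4.9, 2.5, 5.5]
finger_gap: 24.7
clock: 67.2
eef_pos: [533.2, 384.0, 172.7]
eef_rot: [2.012, 1.57, 0.581]
wrist_force: [0.4, -0.4, -0.6]
finger_gap: 57.5
scene (array([526.04430085, 447.10279237]), np.float64(0.4237984884901354), np.int32(210))
scene (array([610.66445863, 225.41004075]), np.float64(-0.3052494873725148), np.int32(291))
scene (array([ 389.85190592, -316.40237809]), np.float64(0.582584839524693), np.int32(330))
scene (array([ 487.05299901, -310.2534484 ]), np.float64(0.3972133273555434), np.int32(415))
top (array([609.99627057, 224.53026465]), np.float64(-0.27253065066599685), np.int32(195))
top (array([ 484.61528095, -310.64084462]), np.float64(0.6142007096579953), np.int32(179))
top (array([ 388.16209074, -316.5765833 ]), np.float64(0.7790336697780965), np.int32(225))
at [534.2 381.1 172.8] jaw 7.8 tilt [ 0.001 -0.    -1.   ] gap 57.2 t 67.3 F [ 0.2  0.3 -0.3]
spin -0.002 then shift [ 42.9  54.  165.3] j6 0.43
```

Unit 3 is in the bin. Now unit 2, which hasn't moved.

```bash
python3 -m handwheel '[[[0,11,30],0],[[0,14,42],0],[[0,14,42],0],[[10,10,35],0],[[20,5,16],0],[[0,0,0],0],[[0,0,0],0],[[0,0,0],0],[[0,0,0],0],[[0,0,0],0]]'
python3 -c "
from h import *
plan(610.4,224.8,71.8,7.9)"
```

```text
clock: 68.55
eef_pos: [609.5, 228.1, 142.0]
eef_rot: [1.84, 1.57, 0.407]
wrist_force: [-0.3, -0.4, -0.4]
finger_gap: 57.3
at [609.5 228.1 142. ] jaw 7.9 tilt [ 0.  0. -1.] gap 57.3 t 68.5 F [-0.3 -0.4 -0.4]
spin 0.0 then shift [70.2  0.4  3.4] j6 0.16
```

```bash
python3 -m handwheel '[[[0,0.4,3.4],0],[[25,0,0],0],[[25,0,0],0],[[14,0,0],0],[[6,0,0],0],[[0,0,0],0],[[0,0,0],0],[[0,0,0],0],[[0,0,0],0],[[0,0,0],0]]'
python3 -m handwheel '[[[0,0,0],0],[[0,0,0],0],[[0,0,0],0],[[0,0,0],0],[[0,0,0],0],[[-10,0,0],0],[[-20,0,0],0],[[-25,0,0],0],[[-28,0,0],0],[[-20,0,0],0]]' 255 50
python3 -c "
from h import *
plan(414.3,430.9,175,7.9)"
```

```text
clock: 69.8
eef_pos: [610.5, 224.5, 71.9]
eef_rot: [1.64, 1.571, 0.207]
wrist_force: [-0.7, -0.0, 0.5]
finger_gap: 57.3
clock: 71.05
eef_pos: [610.7, 224.6, 177.6]
eef_rot: [1.714, 1.569, 0.281]
wrist_force: [0.6, 0.4, -5.9]
finger_gap: 24.5
at [610.7 224.6 177.6] jaw 7.9 tilt [ 0.002  0.001 -1.   ] gap 24.5 t 71.0 F [ 0.6  0.4 -5.9]
spin 0.0 then shift [   2.3 -166.2 -231.3] j6 0.16
```

```bash
python3 -m handwheel '[[[0,-18,-25],0],[[0,-25,-35],0],[[0,-27,-38],0],[[0,-27,-38],0],[[0,-25,-35],0],[[0,-24,-33],0],[[0,-20,-27],0],[[0,0,0],0],[[0,0,0],0],[[0,0,0],0]]'
python3 -c "
from h import *
plan(414.3,430.9,78.5,7.9)"
```

```text
clock: 72.3
eef_pos: [414.9, 429.9, 175.1]
eef_rot: [1.833, 1.57, 0.399]
wrist_force: [-0.5, -0.1, -6.2]
finger_gap: 24.5
at [414.9 429.9 175.1] jaw 7.8 tilt [ 0.  0. -1.] gap 24.5 t 72.3 F [-0.5 -0.1 -6.2]
spin -0.001 then shift [96.6 -0.5 -1.1] j6 0.61
```

```bash
python3 -m handwheel '[[[0,0,-1],0],[[20,0,0],0],[[20,0,0],0],[[20,0,0],0],[[18,0,0],0],[[10,0,0],0],[[5,0,0],0],[[2,0,0],0],[[1,0,0],0],[[0,0,0],0]]'
python3 -m handwheel '[[[0.7,0,0],0],[[0.5,0,0],0],[[0.5,0,0],0],[[0.3,0,0],0],[[0,0,0],0],[[0,0,0],0],[[0,0,0],0],[[0,0,0],0],[[0,0,0],0],[[0,0,0],0]]'
python3 -m handwheel '[[[0,0,0],0],[[0,0,0],0],[[0,0,0],0],[[0,0,0],0],[[-10,0,0],0],[[-25,0,0],0],[[-30,0,0],0],[[-30,0,0],0],[[-20,0,40],0],[[0,0,50],0]]' 100
python3 -m handwheel '[[[0,0,50],0],[[0,0,50],0],[[0,0,50],0],[[0,0,0],0],[[0,0,0],0],[[0,0,0],0],[[0,0,0],0],[[0,0,0],0],[[0,0,0],0],[[0,0,0],0]]'
python3 - <<'E'
from h import *
for n in ['scene','top']:
    c=shot(n,n+'9')
    for u in units(c):print(n,u)
    for t in ['tub','jar','spatula']:
        for d in manip.cut_out(t,n)[:1]: print(t,d['confidence'],np.round(d['centre']))
    P,uv=cloud(c); px=c['pixels'][uv[:,1],uv[:,0]].astype(int)
    m=(abs(P[:,0]-438)<125)&(abs(P[:,1]+373)<125)&(P[:,2]>8)&(P[:,2]<20)&(px.min(1)>120)
    r=cv2.minAreaRect(P[m][:,:2].astype(np.float32)); print(n,r,np.percentile(P[m][:,2],[5,50,95]))
    print(manip.read_state()['clock'])
E
```

```text
clock: 73.55
eef_pos: [414.2, 431.6, 79.1]
eef_rot: [2.167, 1.57, 0.735]
wrist_force: [-0.7, 0.3, -5.7]
finger_gap: 24.5
clock: 74.8
eef_pos: [414.1, 431.5, 76.8]
eef_rot: [2.987, 1.571, 1.554]
wrist_force: [-0.9, 0.2, -4.4]
finger_gap: 24.7
clock: 76.05
eef_pos: [426.9, 342.0, 194.0]
eef_rot: [2.035, 1.567, 0.603]
wrist_force: [0.8, -0.0, 0.6]
finger_gap: 57.2
clock: 77.3
eef_pos: [447.1, 193.8, 191.7]
eef_rot: [-1.193, 1.571, -2.626]
wrist_force: [-0.7, -0.1, 0.5]
finger_gap: 57.1
scene (array([415.41720935, 431.99701296]), np.float64(-0.28622185576369324), np.int32(215))
scene (array([524.55165102, 445.82112017]), np.float64(0.43988232737303656), np.int32(222))
scene (array([ 389.34494512, -316.37746459]), np.float64(0.6736067733925183), np.int32(326))
scene (array([ 486.72433659, -310.14171791]), np.float64(0.2917623890457977), np.int32(421))
tub 0.62 [137. 353.]
jar 0.61 [133. 289.]
spatula 0.85 [400. 309.]
scene ((436.34576416015625, -374.0875244140625), (195.253662109375, 190.84678649902344), 1.905347466468811) [10.4111496  12.89713262 15.37606655]
77.5
top (array([523.19874487, 444.31505939]), np.float64(0.3964130322586085), np.int32(226))
top (array([ 485.8924964 , -310.67629682]), np.float64(0.6058674814119045), np.int32(181))
top (array([413.09321236, 430.43799526]), np.float64(-0.2635949579429143), np.int32(217))
top (array([ 389.40477151, -318.9556234 ]), np.float64(0.7969158960019245), np.int32(216))
tub 0.83 [455. 205.]
jar 0.86 [173. 200.]
spatula 0.66 [278. 163.]
top ((444.1435241699219, -364.903076171875), (205.11204528808594, 229.85076904296875), 1.194955587387085) [ 8.93971542 12.7709221  17.54517506]
77.7
```

View pics/scene9.png

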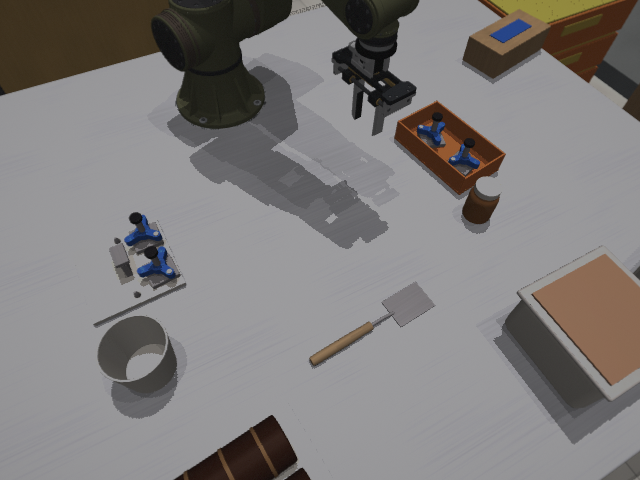

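The final picture shows two upright units on the seated plate at (142,230) and (156,263). The other two stand in the bin at (432,130) and (464,153), the bystanders are unmoved and the gripper is clear. Handing in.

```bash
python3 -c "
from cell import manip
print(manip.sign_off())"
```

```text
the job is handed in; nothing more can be done
None
```

I handed the job in at about 78 s of robot time. The plate is seated, both free-running units stand on it, and both binding units are in the bin. I got no verdict back.

- **Plate:** It lies home over both pins. Its top face measures z 12.9 mm against the expected 13, it is level, and both pins show through the holes.
- **Wheel test:** Four units were present, and each wheel turned well past 0.35 rad. Two ran on about 50° and 70° beyond the fingertip. The other two stopped where the finger stopped, at about 62–64°.
- **Units:** The last pictures show the two free units upright on the plate, about (±48, +60) mm from its centre and clear of the pins and handle. The two binding units stand in the bin, ±55 mm from its centre.
- **Bystanders:** In the last look, the top camera found the tub, jar and spatula within about 2 pixels of where they started.

**Checks that failed or disagreed:**
- The free wheels had already stopped by my first clear look, about 1.2–1.5 s after the push. The "free" call rests on how far they overran, not on seeing them spin. I said mid-run that phase shifts on the plate confirmed it, but those were only differences between the two cameras.
- The fingers closed on the knobs (24.8 mm gap), not the necks. I set the first unit back down and regripped all four at knob height.
- The last plate outlines (top camera especially) were disturbed by the units standing on it, so I relied on the plate's height and on the look at the pins before the units went on.
- In the last scene picture the jar network pointed at the wrong object (133, 289); the top camera had it in place.

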